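# Open the sloping storage chest by its wing nut and flush ring pull

### The job

Get the white storage chest on the bench open: first turn its wing nut counter-clockwise, between its guard posts, until the wings lie along the hatch's front edge and clear of it. Then, with the hatch still shut, flip the recessed ring pull up out of its pocket until it stands up on the hatch, and lift the hatch by it right up, nearly to its stop, so that it stays standing open by itself. Let go at the end and leave the bottles and other things round the chest where they stand.

Things in the scene. Friction and masses are not known exactly. Their poses are not given: they have to be found in the camera images.
- chest: Fixed white steel chest, 234 mm deep (x), 220 wide (y), 45 high in front, 169 at the back. Origin: centre of its underside; x runs level from low front to high back, y to its left, z up. Its top slopes up at 28 deg (0.489 rad): up-slope u = (0.883, 0, 0.469), outward normal n = (-0.469, 0, 0.883) in its frame. Yaw -0.55 to 0, place varies by 11 cm. On the top, front to back: wing nut, hatch.
- wing_nut (a joint): Wing nut angle, rad, about n, growing counter-clockwise seen from above. At q its wing plate points q - 0.698 rad counter-clockwise from u. Starts at 0 to 0.45 with a wing over the hatch's front edge and blocks the hatch until about 1.6; at 2.27 the wings lie parallel to that edge; stops at 2.35. Stiff (0.06 N m), stays where left.
- nut_grip (a point): Point on the steel wing nut's axis 30 mm above the sloping surface, the height to grip it; axes of the nut, z = n. Its wings are one upright plate 80 mm long, 10 mm thick, underside 4 mm above the surface, middle 35 mm and ears 42 mm high; a low 26 mm round foot under its middle reaches 10 mm.
- post_left (a point): Top of the fixed guard post left of the wing nut: 14 mm across, 40 mm high above the slope, its axis 58 mm from the nut's. A hand spread wide strikes it as it turns the nut.
- post_right (a point): Top of the like guard post right of the wing nut, 58 mm from its axis.
- hatch (a joint): Opening of the hatch, rad: 0 shut and flush, stop at 1.45. Aluminium plate 148 mm long up the slope, 179 wide, 5 thick, about 0.35 kg, hinged along its upper (back) edge; the front edge swings up. Friction hinge (0.36 N m): stays wherever it is left. Some 8 to 12 N at the ring lift it.
- hatch_hinge (a point): Middle of the hatch's hinge line, at the outer surface of the plate; hinge axis = the chest's y. Turns with the hatch: x along the plate from its front edge to the hinge, z out of the plate.
- ring (a joint): Angle of the ring pull relative to the hatch, rad: 0 flat in its pocket, 1.57 upright on the plate, stop at 1.75. Starts at 0 to 0.1. Turns easily (0.03 N m) about an axis parallel to the hatch hinge, stays where left; its free end swings up and toward the hinge.
- ring_pivot (a point): Middle of the ring pull's pivot axis: 58 mm from the hatch hinge toward the front edge, 5.5 mm below the plate's outer surface.
- ring_bar (a point): Middle of the free cross bar of the ring pull, a D-shaped bail of 10 mm round steel bar, 72 mm wide, 46 mm of it straight; 45 mm from the pivot, toward the front edge when flat. Its pocket is 92 mm along the slope, 86 wide, 20 deep: 30 mm are free in front of the bar and 36 behind it inside the bail, so fingertips reach down on both sides of the bar.
- stain_a: Bystander: brown glass bottle with a black cap, 58 mm across, 123 mm high; loose, origin at its underside. Leave it alone.
- stain_b: Bystander: smaller brown glass bottle with a white cap, 52 mm across, 113 mm high; loose, origin at its underside. Leave it alone.
- saline: Bystander: clear bottle with a screw cap, 62 mm across, 138 mm high; loose, origin at its underside. Leave it alone.
- timer: Bystander: white bench timer lying flat, 66 x 62 x 18 mm; loose, origin at its underside. Leave it alone.
- petri_0: Bystander: lidded round dish, 63 mm across, 15 mm high; loose, origin at its underside. Leave it alone.

How it is judged:
By the outcome, as a careful person would: the job done as asked, in the order asked, and still so for the second after the job is handed in, with the robot touching nothing.
It also fails if it takes over 64 s, if anything falls off the work surface, if the arm or the gripper's body presses on something with over 40 N, if the wrist force passes 120 N, or if a joint passes its speed limit or range.

### The arm

A 6-joint arm with a two-finger parallel gripper is mounted at the origin on a cart in front of the work surface, level with it; the furniture and walls round the work are solid. World frame = base frame: x ahead of the robot, y to its left, z up, the work surface at z = 0. Lengths are in mm, angles in degrees, forces in N, time in s.
With the tool pointing down it reaches from about 325 to 900 mm from the base axis. Payload 6.1 kg.
Tool frame: the origin (TCP) lies midway between the tips of the shut fingers; the grasp point (between the pads) lies 19 mm behind it; z points along the fingers, y is the line along which they close (so a half turn about z gives the same grasp; the last joint's range is limited). The gripper opens to 85 mm and grips with 20 to 120 N. Pads are 22 mm wide; open, the fingers measure 114 mm over their backs; the gripper's body (76 mm by 85 mm) begins 54 mm behind the grasp point. The pads swing forward as they close: fully open they stand 13 mm farther back than shut.
Start: joints at [60.499, 12.628, 87.462, -0, 79.91, -7.225], TCP at [236.922, 578.346, 231.3] pointing down, gripper open.
Joint ranges: [-170.65, 170.65], [-52.31, 119.04], [5.05, 147.46], [-71.25, 251.25], [11.57, 151.72], [-153.62, 153.62]. Speed limits (degrees/s): [147.25, 147.25, 172.46, 180, 180, 180].

### API

Orientations are given as [roll, pitch, yaw] about the fixed x, y, z axes, in that order (R = Rz(yaw) Ry(pitch) Rx(roll)).
In Python, from cell import r gives the robot as it stands.
- The arm moves only by the shell command python3 -m crank 'ROWS'. ROWS is JSON, a list of rows, each a list of 5 numbers: the opening, from -1 (shut) to 1 (fully open), then the shift along the tool's x, y, z in units of 40 mm (1.0 is 40 mm), then the turn about the tool's z in units of 10 degrees (1.0 is 10 degrees). A call has 1 to 5 rows; each row shifts and turns the commanded pose from where the row before left it, along the tool's axes as they then stand; what a row does not reach is not made up. A row lasts 1/8 s, in which the tool goes at most 62.5 mm and 10.7 degrees, less where a joint would pass 70% of its speed; a pose out of reach is approached as far as the arm can. A call is refused whole if a number of a shift passes 1 or a number of a turn 1, either way. A call with a gripper value outside its range is refused whole. The fingers move at their own pace and stop on an object; the grip force is fixed at half the most. Time passes only in rows, so rows that do not move let the fingers close. It gives the time, the measured TCP pose, the force, the opening and the grip force at its end, in the units of the state.
- r.get_obs(): the state, without advancing time (a new reading comes with each control period).
- r.snapshot(name): name is "scene" or "top" or "wrist"; returns the picture (480x640x3 uint8, red, green, blue); there is no depth.
- r.camera_info(name): a dict with "intrinsics" (3x3 intrinsics, pixels), "k1" (the pictures are not rectified: a ray, as slopes to the right and down, at radius r is drawn at 1 + k1 r^2 times it, then the intrinsics apply), "origin" and "rotation" of the camera in the world. Camera axes: x right, y down, z forward; pixel columns grow to the right and rows downward; lengths in mm; the calibration is good to about 2 mm. A picture is of the moment at which its call begins: read the wrist's pose just before it. camera_info takes no time and is no camera call; for the wrist camera it gives the pose at the moment of the call.
- r.hand_in(): hands the job in; it is judged then, once.
The state is a dict: "time_s": time; "joint_pos": joint angles; "dq": joint speeds; "joint_efforts": joint torques, N m; "tcp_pos": TCP position; "eef_rot": TCP orientation; "force": force on the tool from outside, world axes, zero at the start; "moment": the same for the moment, N m; "width": finger opening in mm; "finger_force": force on a finger pad.
Only numpy, scipy, OpenCV 4.12 (cv2) and the standard library are available. Lean on these libraries where they do the work, as an engineer would, in place of code of your own. Each camera call takes 0.05 s, during which the arm holds its last target. There are 200 camera calls.

## Working session

There is one attempt and no reset: what is moved stays moved. The work goes in short steps, Python scripts to look and compute and a shell command to move; the robot and the scene stay as the last step left them, time stands still between calls to the robot, and variables do not carry over. Pictures are saved under pics/ and viewed, at most 10 in all, crops included, and the job is handed in when it is done.

```bash
ls; mkdir -p pics; python3 - <<'E'
from cell import r
import cv2
print(r.get_obs())
for n in ("scene","top","wrist"):
    i=r.camera_info(n); print(n,i)
    cv2.imwrite(f"pics/{n}0.png",r.snapshot(n)[:,:,::-1])
E
```

```text
pics
{'time_s': 0.0, 'joint_pos': array([ 6.04981530e+01,  1.26747181e+01,  8.75245190e+01,  1.92731097e-03,
        7.99101247e+01, -7.22307678e+00]), 'dq': array([ 0.15520934,  0.06180824,  0.07769542,  0.0118739 , -0.06888474,
        0.08364933]), 'joint_efforts': array([-5.24311563e-04, -4.96865523e+01, -3.89409077e+01, -1.94167742e-04,
        1.10011676e-02, -1.31821201e-05]), 'tcp_pos': array([236.62632012, 577.83619274, 230.21640788]), 'eef_rot': array([-1.79891745e+02, -1.56321565e-02,  1.57720876e+02]), 'force': array([0.09224603, 0.67612298, 0.62382787]), 'moment': array([-0.04824251, -0.01757446, -0.04658642]), 'finger_force': 0.0, 'width': 85.94088383253522}
scene {'intrinsics': array([[438.05627399,   0.        , 323.16677765],
       [  0.        , 438.05627399, 236.42479817],
       [  0.        ,   0.        ,   1.        ]]), 'k1': -0.0519130163246776, 'origin': array([ 98.26975827, 267.64926766, 572.52694541]), 'rotation': array([-123.42640301,   -1.32624378, -138.82464227])}
top {'intrinsics': array([[570.30332585,   0.        , 310.04470738],
       [  0.        , 570.30332585, 242.07018417],
       [  0.        ,   0.        ,   1.        ]]), 'k1': -0.13785201381460202, 'origin': array([ 394.08551755, -295.17196538, 1130.35774923]), 'rotation': array([-172.01262251,    1.24391199,  -89.62222226])}
wrist {'intrinsics': array([[361.01160781,   0.        , 318.64896584],
       [  0.        , 361.01160781, 246.73417511],
       [  0.        ,   0.        ,   1.        ]]), 'k1': -0.07476145593600983, 'origin': array([175.21062335, 602.61149974, 372.04993847]), 'rotation': array([1.64680725e+02, 1.19634795e-01, 6.77316396e+01])}
```

View pics/scene0.png

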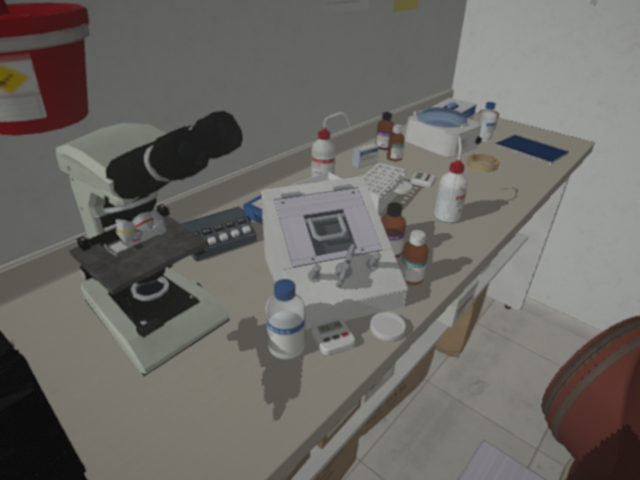

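View pics/top0.png

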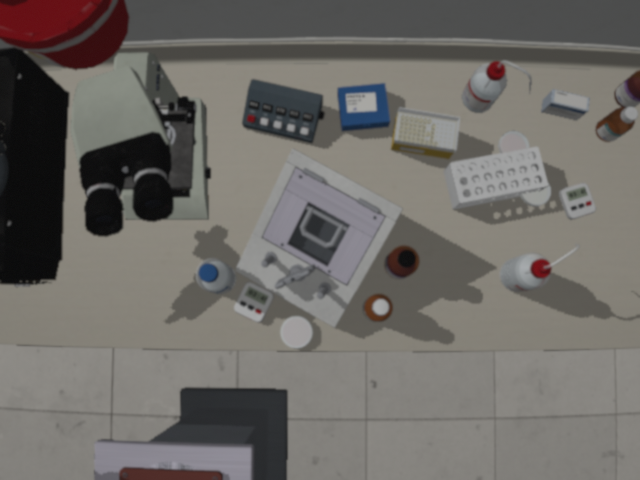

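```bash
python3 - <<'E'
import cv2
a=cv2.imread("pics/top0.png")[148:333,225:415]; b=cv2.imread("pics/scene0.png")[165:325,250:415]
cv2.imwrite("pics/topc.png",cv2.convertScaleAbs(cv2.resize(a[:,:],None,fx=3.2,fy=3.2,interpolation=3),alpha=1.3))
cv2.imwrite("pics/scenec.png",cv2.convertScaleAbs(cv2.resize(b,None,fx=3.6,fy=3.6,interpolation=3),alpha=1.3))
E
```

```text
(no output)
```

View pics/topc.png

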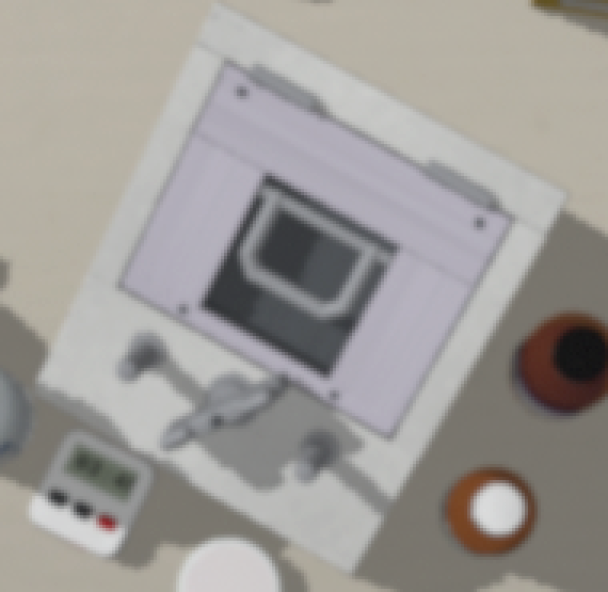

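View pics/scenec.png

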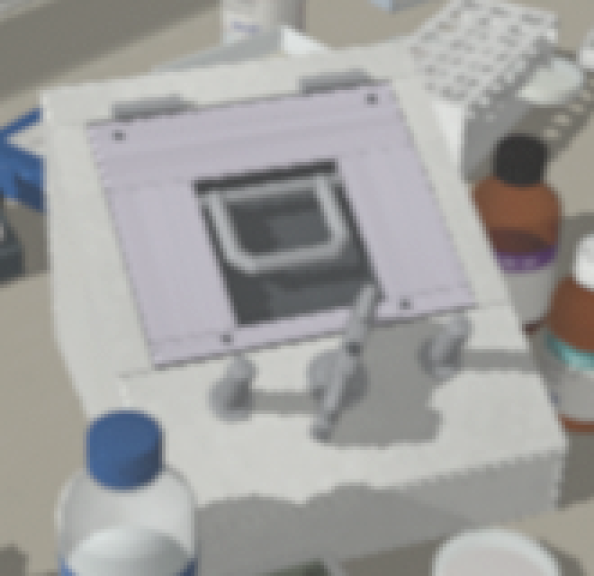

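```bash
cat > h.py <<'E'
import numpy as np, cv2
from scipy.spatial.transform import Rotation as Ro
from cell import r
def ray(n,px,info=None):
    i=info or r.camera_info(n); K=i["intrinsics"]; k=i["k1"]
    d=(np.array(px,float)-K[:2,2])/K[0,0]; s=d.copy()
    for _ in range(20): s=d/(1+k*(s@s))
    R=Ro.from_euler("xyz",i["rotation"],degrees=True)
    v=R.apply([*s,1]); return np.array(i["origin"]),v/np.linalg.norm(v)
def tri(rays):
    A=0;b=0
    for o,d in rays:
        P=np.eye(3)-np.outer(d,d);A=A+P;b=b+P@o
    p=np.linalg.solve(A,b)
    return p,[np.linalg.norm(np.cross(p-o,d)) for o,d in rays]
def T(c): return (c[0]/3.2+225-.34,c[1]/3.2+148-.34)
def S(c): return (c[0]/3.6+250-.36,c[1]/3.6+165-.36)
E
python3 - <<'E'
from h import *
P={"BL":((226,62),(88,122)),"BR":((511,215),(388,82)),"FR":((391,437),(478,302)),"FL":((119,287),(155,368)),
"cBR_top":((352,573),(565,455)),"postL":((130,368),(240,366)),"postR":((304,470),(458,325)),"nut":((217,420),(352,348)),
"barL":((250,275),(248,265)),"barR":((322,312),(335,255))}
Q={}
for k,(t,s) in P.items():
    p,e=tri([ray("top",T(t)),ray("scene",S(s))]); Q[k]=p; print(k,p.round(1),np.round(e,1))
a=Q
print([np.linalg.norm(a[i]-a[j]).round(1) for i,j in ("BL BR".split(),"FL FR".split(),"BL FL".split(),"BR FR".split())])
yv=(a["BL"]-a["BR"]+a["FL"]-a["FR"]); yaw=np.arctan2(-yv[0],yv[1]); print("yaw",yaw)
uv=(a["BL"]-a["FL"]+a["BR"]-a["FR"]); print("yaw from u",np.arctan2(uv[1],uv[0]),"slope",np.arctan2(uv[2],np.hypot(*uv[:2])))
yaw=(yaw+np.arctan2(uv[1],uv[0]))/2
Rz=Ro.from_euler("z",yaw).as_matrix()
c=(a["BL"]+a["BR"]+a["FL"]+a["FR"])/4
F=Rz@np.array([[.883,0,-.469],[0,1,0],[.469,0,.883]])
print("centre",c)
for k in Q: print(k,((Q[k]-c)@F).round(1))
E
```

```text
BL [ 663.4 -246.4  158.7] [0.1 0.1]
BR [ 577.9 -402.5  155.9] [1.1 1.1]
FR [ 462.3 -339.6   87.4] [0.6 0.6]
FL [ 549.5 -181.6   85.5] [0.4 0.4]
cBR_top [ 385.2 -318.2   37.3] [0.2 0.2]
postL [ 500.2 -190.9  107.2] [0.6 0.6]
postR [ 442.4 -290.   108. ] [0.4 0.4]
nut [ 470.8 -240.7  106. ] [0.2 0.2]
barL [ 553.9 -258.   108.9] [1.3 1.3]
barR [ 531.4 -300.2  105.6] [1. 1.]
[np.float64(178.0), np.float64(180.5), np.float64(150.1), np.float64(148.4)]
yaw -0.5026451878488652
yaw from u -0.5071869560512994 slope 0.494724168670109
centre [ 563.27543437 -292.53163509  121.88488677]
BL [75.  88.9  1.9]
BR [ 74.3 -89.1  -0.9]
FR [-74.1 -90.1   0.3]
FL [-75.1  90.4  -1.3]
cBR_top [-166.3 -108.6   -7.4]
postL [-99.   58.4  36. ]
postR [-101.   -56.3   38. ]
nut [-101.1    0.6   35.7]
barL [-28.1  25.6   0.2]
barR [-29.  -22.1  -3. ]
```

```bash
python3 - <<'E'
from h import *
for t,s in (((105,228),(228,140)),((152,213),(228,140)),((105,228),(232,122)),((152,215),(235,125)),((162,60),(100,140))):
    p,e=tri([ray("top",t),ray("scene",s)]); print(t,s,p.round(),np.round(e,1))
c=np.array([563.3,-292.5,121.9]); yaw=-.505
F=Ro.from_euler("z",yaw).as_matrix()@np.array([[.883,0,-.469],[0,1,0],[.469,0,.883]])
np.savez("f.npz",c=c,F=F)
def onplane(n,px,h):
    o,d=ray(n,px); return (F.T@(o+d*((h-(o-c)@F[:,2])/(d@F[:,2]))-F.T@c)) 
for nm,f,pts in (("top",T,((167,440),(300,380))),("scene",S,((322,430),(370,290)))):
    a,b=[onplane(nm,f(x),40) for x in pts]; w=b-a
    print(nm,a.round(1),b.round(1),np.linalg.norm(w).round(1),"q",np.arctan2(w[1],w[0])+.698)
E
```

```text
(105, 228) (228, 140) [504. -14. 392.] [15.7 15.7]
(152, 213) (228, 140) [541. -58. 364.] [0.8 0.8]
(105, 228) (232, 122) [502. -22. 412.] [14.8 14.8]
(152, 215) (235, 125) [534. -65. 385.] [1.5 1.5]
(162, 60) (100, 140) [816. -22. 295.] [17.5 17.5]
top [ 111.  -276.5  267.5] [ 183.2 -327.4  267.5] 88.4 q 0.084087390953685
scene [  95.1 -265.7  267.5] [ 162.7 -313.9  267.5] 83.0 q 0.07807516094510536
```

View pics/wrist0.png

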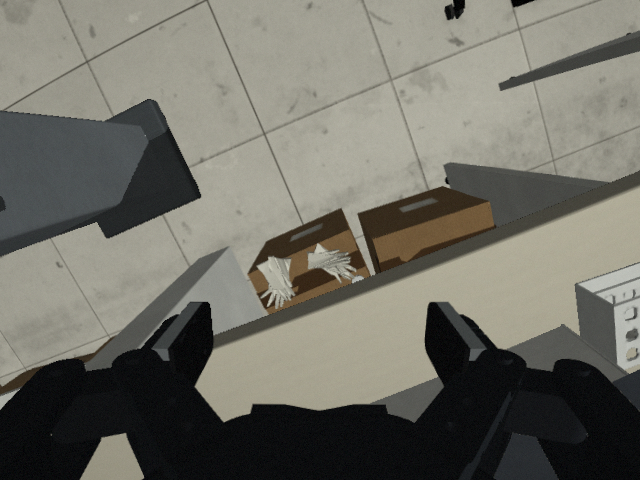

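```bash
python3 -m crank '[[-1,-0.4,-0.5,0,0],[-1,-0.77,-0.975,0,0],[-1,-0.77,-0.975,0,0],[-1,-0.77,-0.975,0,0],[-1,-0.77,-0.975,0,0]]'; python3 -m crank '[[-1,-0.77,-0.975,0,0],[-1,-0.77,-0.975,0,0],[-1,-0.77,-0.975,0,0],[-1,-0.77,-0.975,0,0],[-1,-0.77,-0.975,0,0]]'; python3 -m crank '[[-1,-0.6,-0.9,0,0],[-1,-0.395,-0.963,0,1],[-1,0,0,0,1],[-1,0,0,0,1],[-1,0,0,0,1]]'
cat > plan.py <<'E'
from h import *
f=np.load("f.npz"); c,F=f["c"],f["F"]
U0=np.array([-100.5,0.7,0])   # nut foot in hatch frame (u,y,n)
zt=75.; hw=11.
def plan(q,rho=27,span=14.5):
    """finger centre (world) and yaw for -x face touching the following face of the front wing"""
    a=q-.698; w=-np.array([np.cos(a),np.sin(a),0]); t=np.array([-w[1],w[0],0])  # wing dir, ccw tangent
    t3,w3=F@t,F@w
    h=np.cross(t3,[0,0,1]); h/=np.linalg.norm(h)
    if h@w3<0: h=-h
    d=np.array([-h[1],h[0],0]);  d=d if d@t3>0 else -d
    o=c+F@U0; g=[]
    for rr in np.linspace(8,40,33):
        for n in np.linspace(4,42 if rr>22 else 35,39):
            p=o+w3*rr-t3*5+F[:,2]*n
            if p[2]>=zt: g.append(p)
    g=np.array(g); e=(o+w3*rho+F[:,2]*20)
    s=(g-o)@h; m0=(e-o)@h; k=abs(s-m0)<span
    b=((g-o)@d)[k].min()
    P=o+h*m0+d*(b-hw); P[2]=zt
    return P,(np.degrees(np.arctan2(-d[1],-d[0])))
if __name__=="__main__":
    for q in (0.08,.3,.5,.7,.9,1.1,1.3,1.5,1.7,1.9,2.1,2.27,2.3):
        P,y=plan(q); print(q,P.round(1),round(y,1),(F.T@(P-c)).round(1))
E
python3 plan.py
```

```text
time_s: 0.78
tcp_pos: [299.1, 361.1, 231.0]
eef_rot: [-180.0, 0.0, 157.7]
force: [0.3, -0.2, 0.2]
width: 0.1
finger_force: 0.0
time_s: 1.4
tcp_pos: [367.7, 122.4, 231.3]
eef_rot: [180.0, 0.0, 157.7]
force: [1.0, -0.2, 0.3]
width: -0.3
finger_force: 0.0
time_s: 2.02
tcp_pos: [376.0, 39.6, 231.1]
eef_rot: [-180.0, -0.0, 117.4]
force: [0.4, -0.5, -0.6]
width: 0.0
finger_force: 0.0
0.08 [ 484.3 -212.5   75. ] 28.9 [-117.3   31.8    9.2]
0.3 [ 476.6 -213.4   75. ] 40.7 [-122.8   27.2   12.1]
0.5 [ 470.2 -215.6   75. ] 51.0 [-126.7   22.2   14.2]
0.7 [ 464.6 -218.9   75. ] 61.2 [-129.7   16.7   15.8]
0.9 [ 460.5 -220.8   75. ] 71.3 [-132.1   13.1   17.1]
1.1 [ 456.3 -223.3   75. ] 81.6 [-134.2    8.8   18.2]
1.3 [ 452.3 -226.7   75. ] 92.3 [-135.9    3.9   19.1]
1.5 [ 448.5 -230.9   75. ] 103.5 [-137.    -1.6   19.7]
1.7 [ 445.2 -236.    75. ] 115.2 [-137.4   -7.7   19.9]
1.9 [ 442.7 -242.2   75. ] 127.4 [-136.7  -14.3   19.5]
2.1 [ 441.6 -249.3   75. ] 140.1 [-134.5  -21.    18.3]
2.27 [ 442.2 -255.6   75. ] 151.1 [-131.3  -26.3   16.7]
2.3 [ 442.3 -256.7   75. ] 153.1 [-130.8  -27.2   16.4]
```

```bash
python3 -m crank '[[-1,-0.833,-0.43,0,0],[-1,-0.833,-0.43,0,0],[-1,-0.833,-0.43,0,0],[-1,-0.833,-0.43,0,0],[-1,-0.833,-0.43,0,0]]'; python3 -m crank '[[-1,-0.833,-0.43,0,0],[-1,0,0,0,1],[-1,0,0,0,1],[-1,0,0,0,1],[-1,0,0,0,1]]'; python3 -m crank '[[-1,0,0,0,1],[-1,0,0,0,1],[-1,0,0,0,1],[-1,0,0,0,1],[-1,0,0,0,0.7]]'
cat > rows.py <<'E'
from h import *
def rows(pts,start=None):
    """pts: (x,y,z,yaw) ; prints tool-frame shift (units) and turn from one to the next"""
    o=r.get_obs(); cur=np.array([*o["tcp_pos"],o["eef_rot"][2]]) if start is None else np.array(start,float)
    for p in pts:
        p=np.array(p,float); d=p-cur; s=np.radians(cur[3]); t=-((d[3]+180)%360-180)
        v=np.array([d[0]*np.cos(s)+d[1]*np.sin(s),d[0]*np.sin(s)-d[1]*np.cos(s),-d[2]])/40
        print(p.round(1),v.round(2),round(t/10,2)); cur=p
E
python3 - <<'E'
import plan
from rows import *
plan.zt=80.
qs=[.08,.25,.42,.59,.76,.93,1.1,1.27,1.44,1.6,1.76,1.92,2.08,2.2,2.27]
L=[]
for q in qs:
    P,y=plan.plan(q,rho=33-6*q/2.27); L.append([*P,y])
a=np.radians(L[0][3]); s=np.array(L[0]); s[:2]+=4*np.array([np.cos(a),np.sin(a)])
o=r.get_obs(); print(o["tcp_pos"],o["eef_rot"])
rows([[*s[:2],231,s[3]],s]+L)
E
```

```text
time_s: 2.65
tcp_pos: [377.3, -148.8, 231.2]
eef_rot: [180.0, 0.0, 117.7]
force: [0.6, 0.0, 0.3]
width: -0.1
finger_force: 0.0
time_s: 3.28
tcp_pos: [377.6, -185.1, 231.0]
eef_rot: [-180.0, -0.0, 77.4]
force: [0.8, 0.1, 0.1]
width: 0.1
finger_force: 0.0
time_s: 3.9
tcp_pos: [377.6, -185.0, 231.1]
eef_rot: [-180.0, 0.0, 30.5]
force: [-0.1, 0.1, -0.2]
width: -0.0
finger_force: 0.0
[ 377.64942692 -184.99050333  231.05861961] [-1.79977300e+02  8.44656775e-03  3.04588502e+01]
[ 483.9 -206.6  231.    28.9] [2.02 1.81 0.  ] 0.15
[ 483.9 -206.6   80.    28.9] [0.   0.   3.78] -0.0
[ 480.4 -208.6   80.    28.9] [-0.1 -0.  -0. ] -0.0
[ 474.5 -209.9   80.    38.1] [-0.15 -0.04 -0.  ] -0.91
[ 469.1 -212.1   80.    46.9] [-0.14 -0.04 -0.  ] -0.89
[ 464.2 -215.    80.    55.6] [-0.14 -0.04 -0.  ] -0.87
[ 460.2 -217.8   80.    64.2] [-0.12 -0.04 -0.  ] -0.86
[ 456.9 -220.2   80.    72.8] [-0.09 -0.05 -0.  ] -0.86
[ 453.6 -222.9   80.    81.6] [-0.09 -0.06 -0.  ] -0.88
[ 450.5 -226.2   80.    90.7] [-0.09 -0.07 -0.  ] -0.9
[ 447.6 -229.9   80.   100.1] [-0.09 -0.07 -0.  ] -0.94
[ 445.2 -233.9   80.   109.2] [-0.09 -0.08 -0.  ] -0.92
[ 443.2 -238.4   80.   118.8] [-0.09 -0.08 -0.  ] -0.95
[ 441.8 -243.5   80.   128.7] [-0.09 -0.09 -0.  ] -0.99
[ 441.3 -248.9   80.   138.9] [-0.1  -0.09 -0.  ] -1.02
[ 441.7 -253.2   80.   146.6] [-0.08 -0.07 -0.  ] -0.77
[ 442.2 -255.6   80.   151.1] [-0.04 -0.04 -0.  ] -0.45
```

```bash
python3 -m crank '[[-1,0.7,0.6,0,0.15],[-1,0.7,0.6,0,0],[-1,0.63,0.6,0,0],[-1,0,0,1,0],[-1,0,0,1,0]]'; python3 -m crank '[[-1,0,0,1,0],[-1,0,0,0.6,0],[-1,0,0,0.18,0],[-1,0,0,0,0]]'
python3 - <<'E'
from h import *
o=r.get_obs(); print(o["tcp_pos"],o["eef_rot"],o["force"])
a=r.snapshot("top")[148:333,225:415,::-1]; b=r.snapshot("scene")[165:325,250:415,::-1]
A=cv2.resize(a,(400,390),interpolation=3); B=cv2.resize(b,(400,390),interpolation=3)
cv2.imwrite("pics/start.png",cv2.convertScaleAbs(np.hstack([A,B]),alpha=1.3))
E
```

```text
time_s: 4.53
tcp_pos: [484.5, -207.4, 150.3]
eef_rot: [180.0, -0.0, 29.2]
force: [-0.1, -0.4, -0.7]
width: -0.1
finger_force: 0.0
time_s: 5.03
tcp_pos: [484.0, -207.4, 80.2]
eef_rot: [-180.0, 0.0, 29.2]
force: [0.3, 0.4, -0.4]
width: -0.2
finger_force: 0.0
[ 484.03288468 -207.35646153   80.18259683] [-1.79980801e+02  1.03667293e-02  2.92252439e+01] [ 0.2659249   0.40325994 -0.38113935]
```

View pics/start.png

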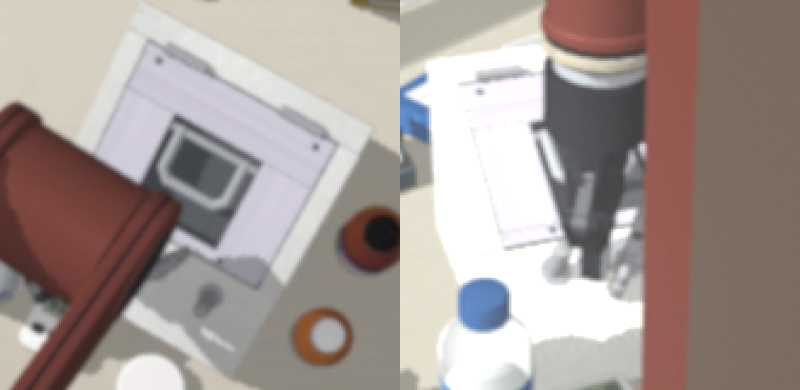

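The hand is down between the left post (right half, ~(560,262)) and the nut (~(630,262)), touching nothing. I'll push in stages.

```bash
python3 -m crank '[[-1,-0.1,0,0,0],[-1,-0.15,-0.04,0,-0.91],[-1,-0.14,-0.04,0,-0.89],[-1,-0.14,-0.04,0,-0.87],[-1,-0.12,-0.04,0,-0.86]]'; python3 -m crank '[[-1,-0.09,-0.05,0,-0.86],[-1,-0.09,-0.06,0,-0.88],[-1,-0.09,-0.07,0,-0.9],[-1,-0.09,-0.07,0,-0.94]]'
```

```text
time_s: 5.75
tcp_pos: [460.0, -218.6, 80.5]
eef_rot: [180.0, -0.1, 64.8]
force: [1.5, 4.7, -2.1]
width: -0.2
finger_force: 2.1
time_s: 6.25
tcp_pos: [448.0, -230.7, 81.0]
eef_rot: [179.9, -0.0, 100.6]
force: [1.5, 5.2, 1.7]
width: -0.2
finger_force: 2.0
```

```bash
python3 -m crank '[[-1,-0.09,-0.08,0,-0.92],[-1,-0.09,-0.08,0,-0.95],[-1,-0.09,-0.09,0,-0.99],[-1,-0.05,-0.05,0,-0.5],[-1,-0.05,-0.04,0,-0.5]]';python3 -m crank '[[-1,-0.08,-0.07,0,-0.77],[-1,-0.04,-0.04,0,-0.45],[-1,0,0,0,0]]';
python3 - <<'E'
from h import *
a=r.snapshot("top")[148:333,225:415,::-1]; b=r.snapshot("wrist")[:,:,::-1]
A=cv2.resize(a,(400,390),interpolation=3); B=cv2.resize(b,(400,390),interpolation=2)
cv2.imwrite("pics/end.png",cv2.convertScaleAbs(np.hstack([A,B]),alpha=1.2))
E
```

```text
time_s: 6.88
tcp_pos: [441.3, -249.5, 80.8]
eef_rot: [180.0, -0.1, 139.1]
force: [-1.5, 3.6, 2.5]
width: 0.2
finger_force: 2.1
time_s: 7.25
tcp_pos: [442.4, -256.3, 80.7]
eef_rot: [180.0, -0.0, 151.1]
force: [-2.9, 2.9, 2.8]
width: -0.5
finger_force: 1.6
```

View pics/end.png

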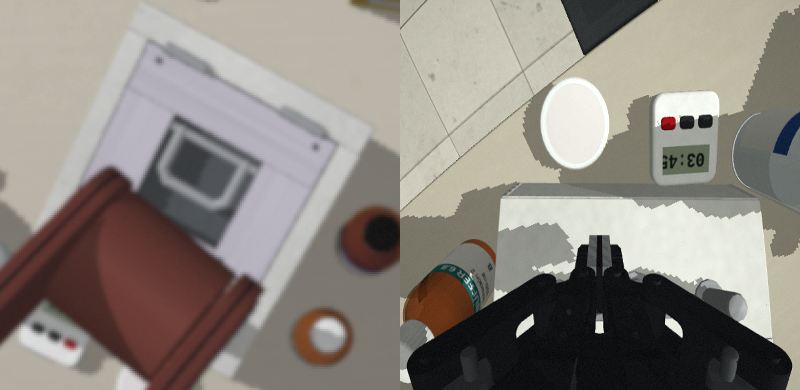

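```bash
python3 -m crank '[[-1,0.25,0,0,0],[-1,0.25,0,-1,0],[-1,0,0,-1,0],[-1,0,0,-1,0],[-1,0,0,-1,0]]'; python3 -m crank '[[-1,0,0,0,1],[-1,0,0,0,1],[-1,0,0,0,1],[-1,0,0,0,1],[-1,0,0,0,1]]';python3 -m crank '[[-0.5,0,0,0,1],[-0.5,0,0,0,1],[-0.5,0,0,0,1],[-0.5,0,0,0,1]]'
python3 - <<'E'
from rows import *
f=np.load("f.npz"); c,F=f["c"],f["F"]; R=Ro.from_euler("z",-.505).as_matrix()
p=c+R@[-65,-110,0]; p[2]=240
rows([[*p,61]])
E
```

```text
time_s: 7.98
tcp_pos: [424.8, -246.7, 241.5]
eef_rot: [-180.0, 0.1, 151.1]
force: [-0.5, -0.5, -1.0]
width: -0.2
finger_force: 0.0
time_s: 8.6
tcp_pos: [424.9, -246.7, 240.1]
eef_rot: [180.0, 0.0, 100.7]
force: [-0.0, -0.5, -1.1]
width: 0.0
finger_force: 0.0
time_s: 9.1
tcp_pos: [424.9, -246.7, 240.1]
eef_rot: [180.0, 0.0, 60.8]
force: [-0.8, -0.2, 0.1]
width: 21.0
finger_force: 0.0
[ 453.2 -357.3  240.    61. ] [-2.07  1.97  0.  ] -0.02
```

```bash
python3 -m crank '[[-0.5,-0.7,0.66,0,0],[-0.5,-0.7,0.66,0,0],[-0.5,-0.67,0.65,0,0],[-0.5,0,0,0,0]]'
python3 - <<'E'
from h import *
import pickle
i=r.camera_info("wrist"); im=r.snapshot("wrist"); pickle.dump(i,open("w1.pkl","wb"))
cv2.imwrite("pics/w1.png",im[:,:,::-1])
E
```

```text
time_s: 9.6
tcp_pos: [453.9, -359.2, 239.6]
eef_rot: [180.0, 0.0, 61.0]
force: [0.3, -0.2, -0.2]
width: 21.4
finger_force: 0.0
```

View pics/w1.png

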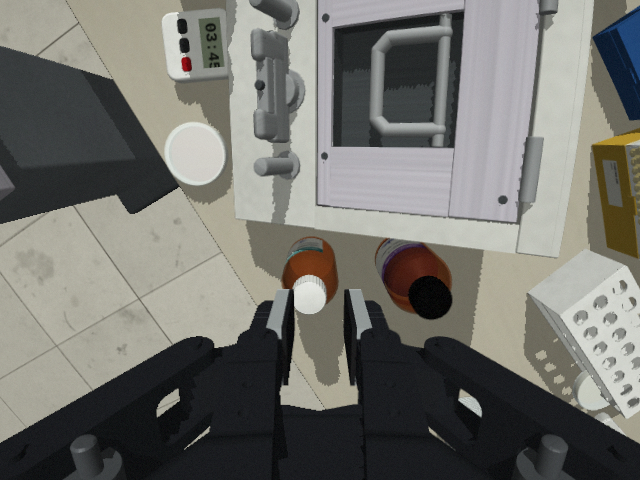

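```bash
python3 - <<'E'
from h import *
import pickle
i=pickle.load(open("w1.pkl","rb")); f=np.load("f.npz"); c,F=f["c"],f["F"]
def on(px,h):
    o,d=ray("wrist",px,i); return F.T@(o+d*((h-(o-c)@F[:,2])/(d@F[:,2]))-c)
a,b=on((262,33),42),on((262,135),42); w=a-b; print(a.round(1),b.round(1),np.linalg.norm(w),"q",np.arctan2(w[1],w[0])+.698)
for k,p,h in (("FR",(317,206),0),("dotFR",(324,156),0),("dotFL",(326,17),0),("dotBR",(502,200),0),("nut axis",(260,85),35),("bar",(377,88),-5.5),("bar c1",(377,60),-5.5),("bar c2",(377,118),-5.5),("pivR",(445,130),-5.5)): print(k,on(p,h).round(1))
# bar triangulated: wrist + top
for nm,t,s,wp in (("barmid",(286,294),(291,260),(377,88)),):
    print(nm,[ (F.T@(tri(x)[0]-c)).round(1) for x in ([ray("wrist",wp,i),ray("top",T(t))],[ray("wrist",wp,i),ray("scene",S(s))],[ray("wrist",wp,i),ray("top",T(t)),ray("scene",S(s))])])
E
```

```text
[-91.6  31.2  42. ] [-94.2 -35.7  42. ] 67.01530518041095 q 2.2294275284893326
FR [-72.5 -91.1   0. ]
dotFR [-66.2 -51.1   0. ]
dotFL [-64.7  48.9   0. ]
dotBR [ 63.9 -76.7   0. ]
nut axis [-99.7  -0.6  35. ]
bar [-26.2  -2.6  -5.5]
bar c1 [-26.8  16.4  -5.5]
bar c2 [-25.5 -23.5  -5.5]
pivR [ 23.3 -32.5  -5.5]
barmid [array([-38.2,   2.9, -32.2]), array([-26.1,  -1.1,  -7.5]), array([-27.6,   0.1,  -4.5])]
```

```bash
cat > ring.py <<'E'
from rows import *
f=np.load("f.npz"); c,F=f["c"],f["F"]
PIV=np.array([16.5,0,-5.5]); HIN=np.array([74.5,0,0])
def bar(th,phi=0):
    p=PIV+45*np.array([-np.cos(th),0,np.sin(th)])-HIN
    C,S_=np.cos(phi),np.sin(phi)
    p=np.array([C*p[0]+S_*p[2],0,-S_*p[0]+C*p[2]])+HIN
    return c+F@p
def pose(th,phi=0,dz=-5,dx=0): return [*(bar(th,phi)+[0,0,dz]+dx*np.array([np.cos(-.505),np.sin(-.505),0])),61]
E
python3 - <<'E'
from ring import *
a=pose(.03); print(bar(.03).round(1))
rows([[*a[:2],240,61],[*a[:2],130,61],a]+[pose(np.radians(t)) for t in (8,16,24,32,40,48,56)])
E
```

```text
[ 543.  -281.3  104.9]
[ 543.  -281.3  240.    61. ] [ 2.75  1.03 -0.01] 0.0
[ 543.  -281.3  130.    61. ] [0.   0.   2.75] -0.0
[ 543.  -281.3   99.9   61. ] [0.   0.   0.75] -0.0
[ 541.3 -280.3  104.4   61. ] [-0.   -0.05 -0.11] -0.0
[ 539.8 -279.5  110.4   61. ] [-0.   -0.04 -0.15] -0.0
[ 539.  -279.1  116.7   61. ] [-0.   -0.02 -0.16] -0.0
[ 539.  -279.1  122.9   61. ] [ 0.    0.   -0.16] -0.0
[ 539.8 -279.5  129.2   61. ] [ 0.    0.02 -0.16] -0.0
[ 541.3 -280.3  135.2   61. ] [ 0.    0.04 -0.15] -0.0
[ 543.5 -281.6  140.9   61. ] [ 0.    0.06 -0.14] -0.0
```

```bash
python3 -m crank '[[-0.5,0.9,0.34,0,0],[-0.5,0.95,0.35,0,0],[-0.5,0.9,0.34,0,0],[-0.5,0,0,1,0],[-0.5,0,0,1,0]]'; python3 -m crank '[[-0.5,0,0,0.75,0],[-0.5,0,0,0,0]]';python3 -m crank '[[-0.5,0,0,0.4,0],[-0.5,0,0,0.35,0],[-0.5,0,0,0,0]]'
python3 - <<'E'
from h import *
b=r.snapshot("wrist")[:,:,::-1]; s=r.snapshot("scene")[140:300,250:415,::-1]
cv2.imwrite("pics/grip.png",np.hstack([b[120:440,140:500],cv2.resize(s,(330,320),interpolation=3)]))
E
```

```text
time_s: 10.28
tcp_pos: [543.8, -279.2, 160.1]
eef_rot: [179.9, 0.0, 61.2]
force: [0.1, 0.3, -0.8]
width: 21.3
finger_force: 0.0
time_s: 10.52
tcp_pos: [541.1, -278.4, 127.3]
eef_rot: [-179.7, -0.0, 61.2]
force: [-0.9, -0.7, -0.0]
width: 21.0
finger_force: 0.0
time_s: 10.9
tcp_pos: [542.6, -280.4, 99.0]
eef_rot: [-179.9, -0.0, 61.1]
force: [-0.3, 0.4, -0.2]
width: 21.1
finger_force: 0.0
```

View pics/grip.png

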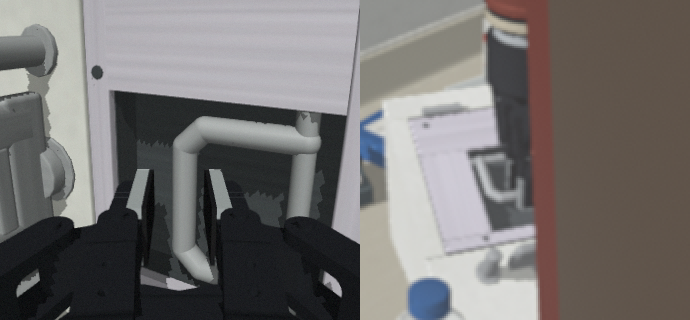

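The fingers straddle the bar (left panel, bar at column ~183 between pads at ~150 and ~212) with no contact force. Closing lightly.

```bash
python3 -m crank '[[-0.7,0,0,0,0],[-0.77,0,0,0,0],[-0.77,0,0,0,0]]'; python3 -m crank '[[-0.8,0,0,0,0],[-0.8,0,0,0,0]]'
```

```text
time_s: 11.38
tcp_pos: [544.3, -281.5, 101.1]
eef_rot: [179.8, 0.0, 61.1]
force: [2.9, -1.2, 1.7]
width: 9.8
finger_force: 2.2
time_s: 11.62
tcp_pos: [544.3, -281.5, 101.0]
eef_rot: [179.8, 0.0, 61.1]
force: [4.2, -2.4, 2.8]
width: 9.2
finger_force: 19.1
```

```bash
python3 -m crank '[[-0.8,0,0.02,-0.06,0],[-0.8,0,-0.03,-0.07,0],[-0.8,0,-0.04,-0.15,0],[-0.8,0,0,0,0]]';  python3 -m crank '[[-0.8,0,-0.02,-0.16,0],[-0.8,0,0,-0.16,0],[-0.8,0,0,0,0]]'
```

```text
time_s: 12.12
tcp_pos: [541.4, -279.9, 111.2]
eef_rot: [-180.0, 0.0, 61.1]
force: [2.6, -2.5, -0.3]
width: 9.1
finger_force: 19.3
time_s: 12.5
tcp_pos: [541.1, -279.7, 124.0]
eef_rot: [180.0, 0.0, 61.1]
force: [4.5, -2.3, -0.9]
width: 9.3
finger_force: 19.6
```

```bash
python3 -m crank '[[-0.8,0,0.05,-0.16,0],[-0.8,0,0.05,-0.15,0],[-0.8,0,0,0,0]]';  python3 -m crank '[[-0.8,0,0.07,-0.13,0],[-0.8,0,0.09,-0.12,0],[-0.8,0,0,0,0]]'
python3 - <<'E'
from ring import *
PIV[0]=18.3
for t in (24,32,40,48,56,64,72,80,90,95): print(t,np.round(pose(np.radians(t)),1))
E
```

```text
time_s: 12.88
tcp_pos: [543.8, -281.1, 136.1]
eef_rot: [-179.9, -0.0, 61.1]
force: [0.3, -0.9, -0.9]
width: 8.8
finger_force: 19.1
time_s: 13.25
tcp_pos: [548.7, -283.9, 146.9]
eef_rot: [-179.8, 0.0, 61.1]
force: [-6.5, 3.4, 3.1]
width: 9.2
finger_force: 19.2
24 [ 540.4 -279.9  117.5   61. ]
32 [ 540.4 -279.9  123.8   61. ]
40 [ 541.2 -280.3  130.    61. ]
48 [ 542.7 -281.1  136.    61. ]
56 [ 544.9 -282.4  141.8   61. ]
64 [ 547.9 -284.   147.1   61. ]
72 [ 551.4 -285.9  151.9   61. ]
80 [ 555.5 -288.2  156.1   61. ]
90 [ 561.2 -291.4  160.4   61. ]
95 [ 564.3 -293.1  162.    61. ]
```

```bash
python3 -m crank '[[-0.6,0,0,0,0],[-0.6,0,0.1,-0.1,0],[-0.6,0,0.12,-0.1,0],[-0.6,0,0.12,-0.1,0]]';  python3 -m crank '[[-0.6,0,0.11,-0.05,0],[-0.6,0,0.1,-0.03,0],[-0.6,0,0,0,0]]'
```

```text
time_s: 13.75
tcp_pos: [562.2, -291.1, 159.4]
eef_rot: [-180.0, -0.0, 61.1]
force: [-1.6, 1.1, 2.2]
width: 17.3
finger_force: 1.0
time_s: 14.12
tcp_pos: [569.8, -295.5, 161.7]
eef_rot: [179.9, 0.0, 61.1]
force: [-0.4, -0.3, -0.6]
width: 16.9
finger_force: 0.0
```

```bash
python3 -m crank '[[-0.6,0,-0.08,0.15,0],[-0.6,0,0,0.15,0],[-0.7,0,0,0,0],[-0.82,0,0,0,0],[-0.82,0,0,0,0]]'
python3 - <<'E'
from ring import *
PIV[0]=18.3;HIN[0]=76.3
print(r.get_obs()["tcp_pos"], [np.round(pose(np.radians(t),dz=-17),1)[:3] for t in (85,95,100)])
L=[pose(np.radians(95),np.radians(p),dz=-17) for p in range(0,81,5)]
rows(L,start=L[0])
E
```

```text
time_s: 14.75
tcp_pos: [566.2, -293.4, 149.0]
eef_rot: [-179.9, -0.0, 61.1]
force: [1.9, -0.3, -5.1]
width: 8.4
finger_force: 37.8
[ 566.16832066 -293.41378606  149.00400079] [array([ 558.3, -289.7,  146.4]), array([ 564.3, -293.1,  150. ]), array([ 567.5, -294.8,  151.4])]
[ 564.3 -293.1  150.    61. ] [ 0.  0. -0.] -0.0
[ 565.3 -293.6  155.8   61. ] [ 0.    0.03 -0.14] -0.0
[ 566.6 -294.3  161.4   61. ] [ 0.    0.04 -0.14] -0.0
[ 568.4 -295.3  166.9   61. ] [ 0.    0.05 -0.14] -0.0
[ 570.6 -296.6  172.1   61. ] [ 0.    0.06 -0.13] -0.0
[ 573.2 -298.   177.1   61. ] [ 0.    0.07 -0.13] -0.0
[ 576.2 -299.6  181.9   61. ] [ 0.    0.08 -0.12] -0.0
[ 579.5 -301.5  186.3   61. ] [ 0.    0.09 -0.11] -0.0
[ 583.2 -303.5  190.4   61. ] [ 0.   0.1 -0.1] -0.0
[ 587.1 -305.7  194.1   61. ] [ 0.    0.11 -0.09] -0.0
[ 591.3 -308.   197.4   61. ] [ 0.    0.12 -0.08] -0.0
[ 595.7 -310.4  200.3   61. ] [ 0.    0.13 -0.07] -0.0
[ 600.4 -313.   202.7   61. ] [ 0.    0.13 -0.06] -0.0
[ 605.2 -315.7  204.6   61. ] [ 0.    0.14 -0.05] -0.0
[ 610.2 -318.4  206.1   61. ] [ 0.    0.14 -0.04] -0.0
[ 615.2 -321.2  207.    61. ] [ 0.    0.14 -0.02] -0.0
[ 620.3 -324.   207.5   61. ] [ 0.    0.15 -0.01] -0.0
```

```bash
python3 -m crank '[[-0.82,0,0.02,-0.14,0],[-0.82,0,0.03,-0.14,0],[-0.82,0,0.04,-0.14,0],[-0.82,0,0,0,0]]';  python3 -m crank '[[-0.82,0,0.06,-0.13,0],[-0.82,0,0.07,-0.13,0],[-0.82,0,0.08,-0.12,0],[-0.82,0,0,0,0]]'
```

```text
time_s: 15.25
tcp_pos: [569.5, -295.3, 166.9]
eef_rot: [-180.0, -0.0, 61.1]
force: [-1.3, 0.2, -9.0]
width: 8.6
finger_force: 37.1
time_s: 15.75
tcp_pos: [577.4, -299.6, 182.7]
eef_rot: [180.0, 0.0, 61.1]
force: [-5.1, 1.5, -7.8]
width: 8.6
finger_force: 36.6
```

```bash
python3 -m crank '[[-0.82,0,0.09,-0.11,0],[-0.82,0,0.1,-0.1,0],[-0.82,0,0.11,-0.09,0],[-0.82,0,0,0,0]]';  python3 -m crank '[[-0.82,0,0.12,-0.08,0],[-0.82,0,0.13,-0.07,0],[-0.82,0,0.13,-0.06,0],[-0.82,0,0,0,0]]'
python3 -m crank '[[-0.82,0,0.14,-0.05,0],[-0.82,0,0.14,-0.04,0],[-0.82,0,0,0,0]]'
```

```text
time_s: 16.25
tcp_pos: [587.1, -305.1, 194.1]
eef_rot: [-179.9, 0.0, 61.1]
force: [-5.8, 2.6, -8.4]
width: 8.2
finger_force: 35.9
time_s: 16.75
tcp_pos: [600.3, -312.5, 202.6]
eef_rot: [-179.9, 0.0, 61.1]
force: [-7.3, 1.5, -7.5]
width: 8.6
finger_force: 35.2
time_s: 17.12
tcp_pos: [610.0, -317.9, 206.5]
eef_rot: [-179.9, 0.0, 61.1]
force: [-9.4, 3.8, -6.5]
width: 8.5
finger_force: 34.9
```

```bash
python3 -m crank '[[-0.82,0,0.14,-0.02,0],[-0.82,0,0.12,-0.01,0],[-0.82,0,0,0,0]]'; python3 -m crank '[[-0.82,0,0.06,0,0],[-0.82,0,0.02,0,0],[-0.82,0,0,0,0]]'
python3 - <<'E'
from h import *
t=r.snapshot("top")[120:320,220:420,::-1]; b=r.snapshot("wrist")[:,:,::-1]
cv2.imwrite("pics/open.png",np.hstack([cv2.resize(t,(400,400),interpolation=3),cv2.resize(b,(400,400),interpolation=2)]))
E
```

```text
time_s: 17.5
tcp_pos: [619.3, -323.2, 208.6]
eef_rot: [-180.0, 0.0, 61.1]
force: [-9.0, 2.5, -2.9]
width: 8.1
finger_force: 34.7
time_s: 17.88
tcp_pos: [621.9, -324.6, 208.9]
eef_rot: [-180.0, 0.0, 61.1]
force: [-9.9, 4.2, -1.7]
width: 8.3
finger_force: 34.6
```

```bash
python3 -m crank '[[-0.82,0,0.05,0,0],[-0.82,0,0,0,0]]'; python3 -m crank '[[-0.82,0,0.03,0,0],[-0.82,0,0,0,0]]'
```

```text
time_s: 18.23
tcp_pos: [623.8, -325.7, 209.1]
eef_rot: [-180.0, 0.0, 61.1]
force: [-10.1, 3.4, -1.5]
width: 8.4
finger_force: 34.5
time_s: 18.48
tcp_pos: [624.6, -326.2, 209.1]
eef_rot: [-180.0, 0.0, 61.1]
force: [-10.3, 4.4, -1.4]
width: 8.4
finger_force: 34.6
```

```bash
python3 - <<'E'
from ring import *
from scipy.optimize import fsolve
PIV[0]=18.3;HIN[0]=76.3
ex=np.array([np.cos(-.505),np.sin(-.505),0])
for p in ([566.2,-293.4,149.0],[577.4,-299.6,182.7],[600.3,-312.5,202.6],[624.6,-326.2,209.1]):
    b=np.array(p)+[0,0,17]
    for dh in (0,-1.8):
        PIV[0]=18.3+dh;HIN[0]=76.3+dh
        s=fsolve(lambda v:[(bar(*v)-b)@ex,(bar(*v)-b)[2]],[1.6,.5 if p[2]<200 else 1.3]); print(p[0],dh,s.round(3))
E
```

```text
566.2 0 [ 1.707 -0.029]
566.2 -1.8 [ 1.744 -0.025]
577.4 0 [1.666 0.54 ]
577.4 -1.8 [1.684 0.559]
600.3 0 [1.657 1.042]
600.3 -1.8 [1.652 1.071]
624.6 0 [1.616 1.483]
624.6 -1.8 [1.592 1.514]
```

```bash
python3 -m crank '[[-0.6,0,0,0,0],[-0.5,0,-0.02,0,0],[-0.5,0,0,0,0]]'; python3 -m crank '[[-0.5,0,0,-0.4,0],[-0.5,0,0,-0.8,0],[-0.5,0,0,-1,0],[-0.5,0,0,-1,0],[-0.5,0,0,0,0]]'
python3 -m crank '[[-0.5,0.8,0,-0.5,0],[-0.5,0.9,0,0,0],[-0.5,0.9,0,0,0],[-0.5,0,0,0,0]]'
python3 - <<'E'
from h import *
t=r.snapshot("top")[120:320,220:420,::-1]; b=r.snapshot("scene")[130:330,220:420,::-1]
cv2.imwrite("pics/final.png",np.hstack([cv2.resize(x,(400,400),interpolation=3) for x in (t,b)]))
E
```

```text
time_s: 18.85
tcp_pos: [625.8, -326.3, 208.8]
eef_rot: [179.8, 0.0, 61.1]
force: [0.5, 0.6, 0.6]
width: 21.1
finger_force: 0.0
time_s: 19.48
tcp_pos: [626.4, -326.7, 342.2]
eef_rot: [179.4, 0.0, 61.1]
force: [-0.9, -0.4, 0.7]
width: 20.9
finger_force: 0.0
time_s: 19.98
tcp_pos: [675.9, -231.8, 354.5]
eef_rot: [-180.0, -0.0, 61.3]
force: [0.2, -0.7, 0.0]
width: 21.7
finger_force: 0.0
```

View pics/final.png

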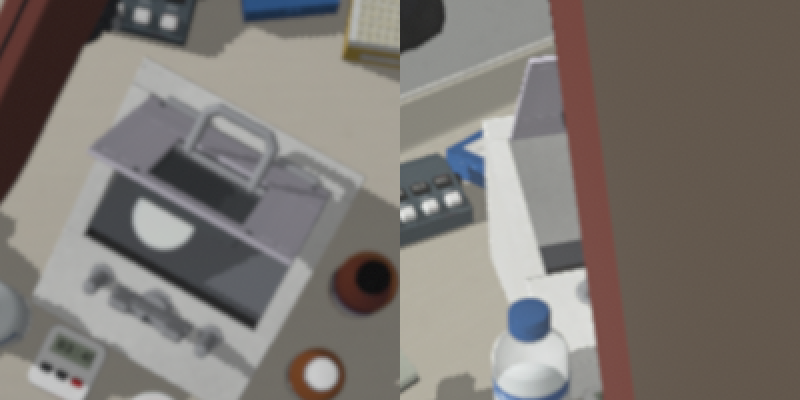

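The left half shows the hatch standing open (front edge from (90,150) to (312,270)), the ring upright, and the nut along the edge between its posts. I'll check the opening angle from the front corners.

```bash
python3 - <<'E'
from ring import *
from scipy.optimize import brentq
for nm,px,y in (("L",(90,150),89.5),("R",(312,270),-89.5)):
    o,d=ray("top",(px[0]/2+220,px[1]/2+120))
    for h in (74.5,76):
        H=c+F@[h,y,0]; P=lambda a:c+F@[h-148*np.cos(a),y,148*np.sin(a)]
        A=np.linspace(.8,1.7,181); e=[np.linalg.norm(np.cross(P(a)-o,d)) for a in A]; print(nm,h,A[np.argmin(e)].round(3),min(e).round(1))
print(r.get_obs()["time_s"])
E
```

```text
L 74.5 1.425 2.6
L 76 1.415 2.6
R 74.5 1.44 16.3
R 76 1.43 16.3
20.075
```

Opening is about 1.42 rad, close to the 1.45 stop. The arm is clear.

```bash
python3 -c "
from cell import r
print(r.hand_in())"
```

```text
the job is handed in; nothing more can be done
None
```

The job is handed in: by my camera measurements the wing nut is at about 2.23 rad, clear of the hatch, the ring pull was raised before the lift, and the hatch stands open by itself at about 1.42 rad; the gripper has let go and the bottles and other things were not touched.

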